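# Square up a loose frame corner with a framing square

### The arm

A 6-joint arm with a two-finger parallel gripper is mounted at the origin on the work surface. World frame = base frame: x ahead of the robot, y to its left, z up, the work surface at z = 0. Lengths are in m, angles in rad, forces in N, time in s.
With the tool pointing down it reaches from about 0.225 to 0.875 m from the base axis. Payload 3.4 kg.
Tool frame: the origin (TCP) lies between the finger pads; the fingertips stand 8 mm ahead of it and the grasp point (between the pads) lies 11 mm behind it; z points along the fingers, y is the line along which they close (so a half turn about z gives the same grasp; the last joint's range is limited). The gripper opens to 85 mm and grips with 20 to 120 N. Pads are 22 mm wide; open, the fingers measure 114 mm over their backs; the gripper's body (76 mm by 85 mm) begins 54 mm behind the grasp point. The pads swing forward as they close: fully open they stand 13 mm farther back than shut.
Start: joints at [-1.278, 0.276, 1.505, -0, 1.361, -0.121], TCP at [0.231, -0.527, 0.239] pointing down, gripper open.
Joint ranges: [-2.89, 2.89], [-0.75, 2.08], [0.22, 2.7], [-1.18, 4.32], [0.11, 2.71], [-2.7, 2.7]. Speed limits (rad/s): [2.57, 2.57, 3.14, 3.14, 3.14, 3.14].

### API

Orientations are given as a unit quaternion [w, x, y, z].
In Python, from rig import manip gives the robot as it stands.
- The arm moves only by the tool move_arm, never from a script. Its argument "deltas" is a list that holds one entry, the list of rows, each a list of 5 numbers: the shift along the tool's x, y, z normalised to -1 to 1, where 1 is 80 cm, then the turn about the tool's z normalised to -1 to 1, where 1 is 120 degrees, then the closure, from -1 (fully open) to 1 (shut). In form: [[[tx, ty, tz, twist, grip], ...]]. A call has 1 to 12 rows; each row is the pose to reach, as a shift and turn from the pose commanded when the call began, along the tool's axes at that moment; what a row does not reach only later rows make up. A row lasts 1/10 s, in which the tool goes at most 50 mm and 8.59 degrees, less where a joint would pass 70% of its speed; a pose out of reach is approached as far as the arm can. A call with a number of a shift or a turn outside -1 to 1 is refused whole. A call with a gripper value outside its range is refused whole. The fingers move at their own pace and stop on an object; "squeeze" is the grip in N (left out, the last holds). Time passes only in rows, so rows that repeat a pose let the fingers close. It gives the time, the measured TCP pose, the force, the opening and the grip force at its end, in the units of the state.
- manip.get_state(): the state, without advancing time (a new reading comes with each control period).
- manip.get_image(name): name is "scene" or "top"; returns the picture (480x640x3 uint8, red, green, blue); there is no depth.
- manip.camera_params(name): a dict with "fx", "fy", "cx", "cy" (pixels), "dist" ([k1, k2, p1, p2, k3] as OpenCV has them; the pictures are not rectified), "R" (3x3) and "t" (3): a world point X has camera coordinates R X + t. Camera axes: x right, y down, z forward; pixel columns grow to the right and rows downward; lengths in m; the calibration is good to about 2 mm. A picture is of the moment at which its call begins. camera_params takes no time and is no camera call.
- manip.sign_off(): hands the job in; it is judged then, once.
The state is a dict: "clock": time; "qpos": joint angles; "qd": joint speeds; "effort": joint torques, N m; "position": TCP position; "ee_rot": TCP orientation; "contact_force": force on the tool from outside, world axes, zero at the start; "moment": the same for the moment, N m; "width": finger opening in m; "gripper_force": force on a finger pad.
Only numpy, scipy, OpenCV 4.12 (cv2) and the standard library are available. Lean on these libraries where they do the work, as an engineer would, in place of code of your own. Each camera call takes 0.05 s, during which the arm holds its last target. There are 200 camera calls.

### The job

Draw the framing square out from under the riser by its protruding leg, lay it flat on the bench and let go, then retake it by its orange grip. Press it gently into the inside corner of the clamped frame, moving the leaning rail only with the square, until both legs lie flush on both wooden faces, corner home, no gap, and hold it pressed on both for a second. Then back it out at least 4 cm without disturbing the trued rail and leave it flat on the bench, clear of frame and riser; do not disturb the tape, level or glue.

Things in the scene. Friction and masses are not known exactly. Their poses are not given: they have to be found in the camera images.
- square: Aluminium L-shaped framing square, 12 mm thick, flat on the bench, 0.3 kg. Origin: outer corner of the L, at the underside. Long leg along +x (180 mm), short leg along +y (150 mm), both 28 mm wide; z up. Its outer edges (planes y = 0 and x = 0) go against the frame. Starts with corner and grip under the riser, only the last 70 to 100 mm of the long leg sticking out in front
- square_handle (a point): middle of the square's orange grip rib, at (68, 68, 35) mm of the square, within 20 mm of its centre of mass in plan. The rib bridges the legs diagonally: 16 mm thick, 120 mm long, 12 to 50 mm above the underside; it is pinched across its thickness, along the square's diagonal direction (1,1,0)
- square_tip (a point): point on the top face of the square's long leg, at (155, 14, 12) mm of the square, 25 mm from the leg's free end; the leg can be pinched here across its 28 mm width (along the square's y)
- frame: Wooden frame corner, 40 mm high, held on the bench by a blue and dark steel clamp. Origin: the nominal inside corner, at bench height; the wood was clamped by eye, so its faces lie parallel to these axes but up to 8 mm off, either way in x and y: find them by touch. Stile along +x, hinged rail along +y. The square goes inside with its axes along these axes
- stile_mark (a point): nominal middle of the fixed stile's inside face, at (105, 0, 20) mm of the frame (the wood itself up to 8 mm off). The stile's face is parallel to the frame's x, 40 mm high, 240 mm long from the corner; wood 30 mm thick on the -y side; it does not yield. The clamp beyond it, at x = 160 to 220 mm, is up to 72 mm high
- rail (a joint): lean of the rail in rad: 0 exactly square, positive (as at the start) when its free end leans inward over the stile's +x, negative when pushed too far out; range -0.12 to 0.25. Friction hinge, 0.45 N m, stays where left: 3 N at the end of the square's short leg moves it. Hinged at the true corner, inside face 200 mm long
- riser: Fixed plywood riser shelf with a block of drill bits on it. 160 mm deep (x), 310 mm wide (y), board underside 78 mm up, top 92 mm, things on it up to 205 mm; 14 mm cheeks at both y ends, open at front (-x) and back. Origin: centre of its footprint on the bench, front edge at x = -80 mm
- tape: green roll of tape lying flat, 100 mm across, 30 mm high; origin under its centre. Bystander
- level: yellow spirit level on edge, 200 mm long along its x, 24 mm wide, 50 mm high; origin under its centre. Bystander
- glue: white glue bottle standing, 56 mm across, 150 mm high; origin under its centre. Bystander
Not all that is in view belongs to the job. Of the things that look like the square, the larger one is meant.

How it is judged:
On the way, in this order (a step that is already met when the one before it is completed fails the run):
1. the square is drawn out until its grip is at least 20 mm in front of the riser, lying flat on the bench, let go and at rest, the rail not yet trued (height (world z) of square between -0.004 and 0.006 m and angle between square's own z axis and vertical below 0.05 rad and contact force between the fingers and square below 0.1 N and linear speed of square below 0.02 m/s and x of square_handle in the frame of riser below -0.1 m and value of joint rail above 0.04 rad), for 0.2 s.
2. held by its grip, the square presses both wooden faces (over 1.5 N each), parallel to the stile and the rail true within 1 degree, its corner within 18 mm of the nominal corner (distance between the grasp point and square_handle below 0.06 m and contact force between the fingers and square above 2 N and contact force between square and stile above 1.5 N and contact force between square and rail above 1.5 N and horizontal distance between square and frame below 0.018 m and height (world z) of square below 0.02 m and angle between the x axis of square and the x axis of frame, either way round below 0.018 rad and angle between square's own z axis and vertical below 0.05 rad and value of joint rail between -0.018 and 0.018 rad), for 0.5 s.
At the end, for the whole second after the job is handed in: The rail is square to the stile within 0.018 rad (1 degree); the square lies flat on the bench, released, at rest, corner at least 25 mm from the nominal inside corner, touching neither frame nor riser, its grip not under the riser (before its front edge or over 15 mm past its +y end) (height (world z) of square between -0.004 and 0.006 m and angle between square's own z axis and vertical below 0.05 rad and contact force between the fingers and square below 0.1 N and linear speed of square below 0.02 m/s and value of joint rail between -0.018 and 0.018 rad and horizontal distance between square and frame above 0.025 m and contact force between square and frame below 0.05 N and contact force between square and riser below 0.05 N and (x of square_handle in the frame of riser below -0.08 m or y of square_handle in the frame of riser above 0.17 m) and velocity of joint rail between -0.02 and 0.02 rad/s).
It fails at once if the square is forced against the frame hard, with over 70 N (contact force between square and frame above 70 N).
It fails at once if the robot itself pushes the rail instead of the square (contact force between any of the fingers, the arm and rail above 1.5 N).
It fails at once if a bystander (tape, level, glue) is moved by more than 25 mm (distance of any of tape, level, glue from where it was at the start of the episode above 0.025 m).
It also fails if it takes over 72 s, if anything falls off the work surface, if the arm or the gripper's body presses on something with over 40 N, if the wrist force passes 120 N, or if a joint passes its speed limit or range.

## Working session

There is one attempt and no reset: what is moved stays moved. The work goes in short steps, Python scripts to look and compute and a tool call to move; the robot and the scene stay as the last step left them, time stands still between calls to the robot, and variables do not carry over. Pictures are saved under pics/ and viewed, at most 10 in all, crops included, and the job is handed in when it is done.

Besides the shell and the picture viewer there is one more tool, called after "Call:" as name(argument=value, ...), one argument or row to a line, values as JSON. move_arm: Moves the arm, as the interface text tells. Scaled input: -1 to 1 covers 80 cm each way for a shift and 120 degrees each way for a turn. Its arguments: {"type":"object","properties":{"deltas":{"type":"array","items":{"type":"array","items":{"type":"array","items":{"type":"number","minimum":-1,"maximum":1}}}},"squeeze":{"type":"number"}},"required":["deltas"]}

```bash
mkdir -p pics
cat > h.py <<'E'
import numpy as np,cv2
from rig import manip
def ray(n,uv):
    p=manip.camera_params(n);K=np.array([[p['fx'],0,p['cx']],[0,p['fy'],p['cy']],[0,0,1]])
    u=cv2.undistortPoints(np.array(uv,float).reshape(-1,1,2),K,np.array(p['dist'])).reshape(-1,2)
    R=np.array(p['R']);t=np.array(p['t']);c=-R.T@t
    return c,(np.c_[u,np.ones(len(u))])@R
def onz(n,uv,z):
    c,d=ray(n,uv);s=(z-c[2])/d[:,2];return (c+s[:,None]*d)
def proj(n,X):
    p=manip.camera_params(n);K=np.array([[p['fx'],0,p['cx']],[0,p['fy'],p['cy']],[0,0,1]])
    return cv2.projectPoints(np.array(X,float).reshape(-1,3),cv2.Rodrigues(np.array(p['R']))[0],np.array(p['t']),K,np.array(p['dist']))[0].reshape(-1,2)
def snap(n,f):
    im=manip.get_image(n)[:,:,::-1].copy();cv2.imwrite('pics/'+f,im);return im
E
python3 - <<'E'
from h import *
for n in('scene','top'):
    snap(n,n+'0.png');p=manip.camera_params(n);print(n,-np.array(p['R']).T@np.array(p['t']),p['fx'])
s=manip.get_state();print(s['position'],s['ee_rot'],s['contact_force'],s['width'],s['clock'])
E
```

```text
scene [1.5492375  0.01873382 1.02919881] 499.37504991114423
top [ 0.36874168 -0.06097203  1.10668357] 458.9095677656256
[ 0.23108401 -0.52603125  0.23852175] [-8.25230961e-04  9.78674918e-01  2.05413538e-01 -5.65244310e-05] [ 0.0827441   0.44526308 -0.8286722 ] 0.08532288973312249 0.1
```

View pics/scene0.png

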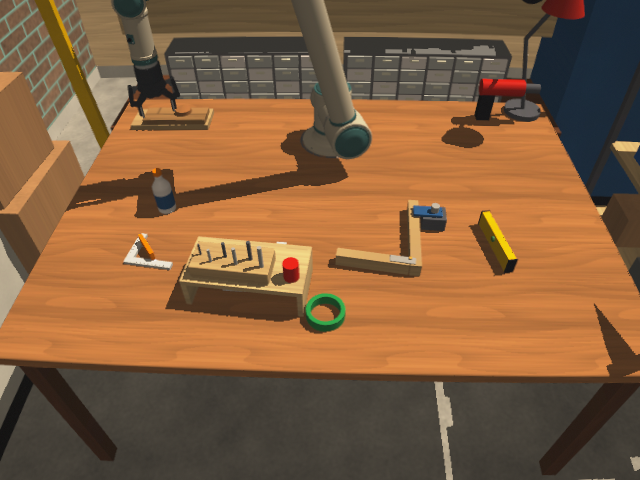

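View pics/top0.png

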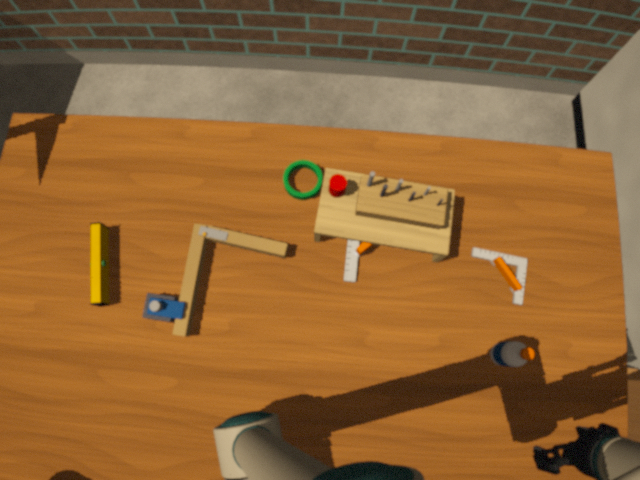

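The candidates are the white L under the riser, with its leg at top (352,262) and orange showing at (365,247), and the white L in the open at top (505,270). The one under the riser fits, because its corner and grip are hidden and only a leg sticks out in front. I'll confirm it in an enlarged crop.

Run:
```python
from h import *
im=cv2.imread('pics/top0.png')
c=cv2.resize(im[150:320,160:540],None,fx=2.1,fy=2.1,interpolation=cv2.INTER_CUBIC);cv2.imwrite('pics/c1.png',c)
hsv=cv2.cvtColor(im,cv2.COLOR_BGR2HSV)
m=cv2.inRange(hsv,(0,0,150),(180,70,255))
for x0,x1,y0,y1 in((335,372,238,290),(465,535,240,310)):
    k=np.zeros_like(m);k[y0:y1,x0:x1]=m[y0:y1,x0:x1]
    cs=max(cv2.findContours(k,0,1)[0],key=cv2.contourArea);r=cv2.minAreaRect(cs);b=cv2.boxPoints(r)
    print(r);print(onz('top',b,.012).round(4))
    bb=cs.reshape(-1,2);print(bb.min(0),bb.max(0))
m=cv2.inRange(hsv,(0,150,180),(20,255,255))
```

```text
((351.47027587890625, 260.2970275878906), (12.139453887939453, 41.294044494628906), 5.710593223571777)
[[ 0.5423 -0.1195  0.012 ]
 [ 0.6448 -0.1235  0.012 ]
 [ 0.644  -0.1534  0.012 ]
 [ 0.5415 -0.1488  0.012 ]]
[344 240] [358 281]
((497.1414489746094, 275.8211364746094), (59.35068893432617, 46.2568244934082), 11.768289566040039)
[[ 0.533  -0.4123  0.012 ]
 [ 0.6477 -0.4359  0.012 ]
 [ 0.6276 -0.5858  0.012 ]
 [ 0.5126 -0.5585  0.012 ]]
[472 248] [526 304]
```

View pics/c1.png

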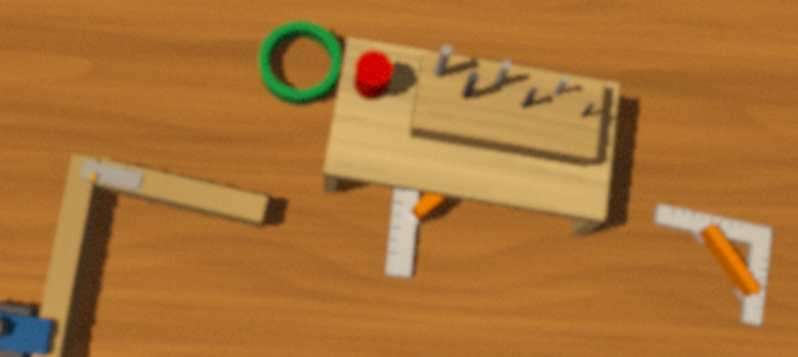

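The crop shows the under-riser square's leg, 29 mm wide, with its grip tip beyond it. The open L measures about 115x150 mm, so it is the smaller decoy. Next I measure the frame, riser and bystanders.

Run:
```python
from h import *
im=cv2.imread('pics/top0.png');sc=cv2.imread('pics/scene0.png')
for p in((190,280),(250,240),(250,275),(330,220),(220,290)): print(p,cv2.cvtColor(im,cv2.COLOR_BGR2HSV)[p[1],p[0]])
a=cv2.resize(im[215:345,140:300],None,fx=4.5,fy=4.5,interpolation=cv2.INTER_CUBIC)
cv2.imwrite('pics/c2.png',a)
b=cv2.resize(sc[190:330,320:470],None,fx=4,fy=4,interpolation=cv2.INTER_CUBIC);cv2.imwrite('pics/c3.png',b)
u=lambda x,y:(160+x/2.1,150+y/2.1)
print('riser top',onz('top',[u(348,38),u(618,83),u(608,222),u(325,175)],.092).round(3))
print('tape',onz('top',[u(301,62)],.03).round(3),'level',onz('top',[(97,222),(97,304)],.05).round(3),'glue',onz('top',[(500,353)],.05).round(3))
```

```text
(190, 280) [ 19 140 189]
(250, 240) [ 19 139 193]
(250, 275) [ 15 193 173]
(330, 220) [ 20 121 215]
(220, 290) [ 15 184 186]
riser top [[ 0.794 -0.058  0.092]
 [ 0.764 -0.365  0.092]
 [ 0.603 -0.354  0.092]
 [ 0.633 -0.044  0.092]]
tape [[ 0.785 -0.004  0.03 ]] level [[0.634 0.494 0.05 ]
 [0.434 0.458 0.05 ]] glue [[ 0.392 -0.488  0.05 ]]
```

View pics/c2.png

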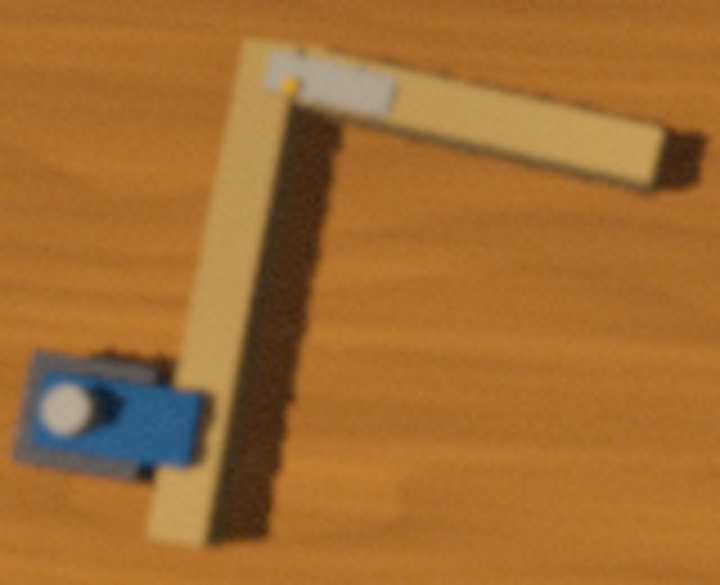

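The crop shows the stile's inside top edge from about (291,100) to (211,540), and the rail's inside top edge from (300,103) to (650,187). The pivot pin is at (289,85). I'll fit these edges by colour.

Run:
```python
from h import *
im=cv2.imread('pics/top0.png').astype(float)
# saturation-like ratio b/r and brightness
g=cv2.GaussianBlur(im,(0,0),.6)
def edge(pts_fn,ts,direction):
    out=[]
    for t in ts:
        p=np.array(pts_fn(t));s=np.arange(-4,6,.1)
        q=(p+s[:,None]*np.array(direction)).astype(np.float32)
        v=cv2.remap(g[:,:,0].astype(np.float32),q[:,0].reshape(-1,1),q[:,1].reshape(-1,1),1).ravel()
        d=np.gradient(v);out.append(q[np.argmin(d)])
    return np.array(out)
u=lambda x,y:np.array((140+x/4.5,215+y/4.5))
def lin(A,B):return lambda t:u(*A)+(u(*B)-u(*A))*t
def fit(px,z):
    P=onz('top',px,z)[:,:2]
    for _ in range(3):
        vx,vy,x,y=cv2.fitLine(P.astype(np.float32),cv2.DIST_HUBER,0,.001,.001).ravel()
        r=abs((P[:,0]-x)*vy-(P[:,1]-y)*vx);P=P[r<max(.002,2*np.median(r))]
    return np.array((x,y)),np.array((vx,vy)),len(P),r.std()
ts=np.linspace(.08,.6,40)
a=fit(edge(lin((291,100),(211,540)),ts,(1,.18)),.04)
ao=fit(edge(lin((243,60),(180,380)),np.linspace(.1,.9,30),(-1,-.18)),.04)
r=fit(edge(lin((300,103),(650,187)),np.linspace(.3,.95,30),(-.22,1)),.04)
ro=fit(edge(lin((320,50),(665,125)),np.linspace(.3,.95,30),(.22,-1)),.04)
for k in(a,ao,r,ro):print(k,np.degrees(np.arctan2(k[1][1],k[1][0])))
A=np.array([a[1],-r[1]]).T;c=a[0]+a[1]*np.linalg.solve(A,r[0]-a[0])[0];print('corner true',c)
print('perp widths',abs(np.cross(ao[0]-a[0],a[1])),abs(np.cross(ro[0]-r[0],r[1])))
print('pin',onz('top',[u(289,85)],.042), 'ends',onz('top',[u(211,545),u(652,188),u(150,535)],.04))
# square edges (leg)
l=lambda A,B:(lambda t:np.array(A)+(np.array(B)-np.array(A))*t)
e1=fit(edge(l((347,243),(344,279)),np.linspace(.0,.95,30),(-1,-.1)),.012)
e2=fit(edge(l((358,255),(356,279)),np.linspace(0,.95,30),(1,.1)),.012)
for k in(e1,e2):print('leg',k,np.degrees(np.arctan2(k[1][1],k[1][0])))
```

```text
(array([0.53529024, 0.22940789], dtype=float32), array([ 0.9974041 , -0.07200699], dtype=float32), 39, np.float64(0.000450777003644354)) -4.129271
(array([0.54963714, 0.26003623], dtype=float32), array([ 0.99699944, -0.07740841], dtype=float32), 28, np.float64(0.0003812518090117215)) -4.439616
(array([0.59832275, 0.0958177 ], dtype=float32), array([0.15360475, 0.98813236], dtype=float32), 30, np.float64(0.00033324287211893244)) 81.16411
(array([0.62973344, 0.10144037], dtype=float32), array([0.15294872, 0.9882341 ], dtype=float32), 30, np.float64(0.00046834569780366273)) 81.20215
corner true [0.6181593  0.22342521]
perp widths 0.031581905 0.030174254
pin [[0.62496765 0.22325286 0.042     ]] ends [[0.37993813 0.23429291 0.04      ]
 [0.58375359 0.02382027 0.04      ]
 [0.38218798 0.26688086 0.04      ]]
leg (array([ 0.5922524 , -0.11974968], dtype=float32), array([ 0.9994457 , -0.03329129], dtype=float32), 30, np.float64(0.0004907745419484662)) -1.9078026
leg (array([ 0.57587   , -0.15056174], dtype=float32), array([ 0.9990699 , -0.04311894], dtype=float32), 30, np.float64(0.0003529212699239198)) -2.4712996<stdin>:28: DeprecationWarning: Arrays of 2-dimensional vectors are deprecated. Use arrays of 3-dimensional vectors instead. (deprecated in NumPy 2.0)
```

```bash
cat >> h.py <<'E'
def rel(x=None,y=None,z=None,yaw=None):
    """row values (tx,ty,tz,twist) from present pose; yaw = world angle of tool x, deg"""
    from scipy.spatial.transform import Rotation as Ro
    s=manip.get_state();p=np.array(s['position']);w,a,b,c=s['ee_rot'];M=Ro.from_quat([a,b,c,w]).as_matrix()
    t=np.array([p[i] if v is None else v for i,v in enumerate((x,y,z))])
    y0=np.degrees(np.arctan2(M[1,0],M[0,0]));tw=0 if yaw is None else -(yaw-y0)
    print('pos',p.round(4),'yaw',round(y0,2),'F',np.round(s['contact_force'],2),'t',s['clock'],'w',round(s['width'],4),'row',(M.T@(t-p)/.8).round(4),round(tw/120,4))
E
python3 -c "
from h import *
rel(.557,-.1346,.12,-2.2)"
```

```text
pos [ 0.2311 -0.526   0.2385] yaw 23.71 F [ 0.08  0.45 -0.83] t 0.1 w 0.0853 row [ 0.5697 -0.284   0.1487] 0.2159
```

Call:
move_arm(
  deltas=[
    [[0.57,-0.284,0.05,0.216,-1],[0.57,-0.284,0.05,0.216,-1],[0.57,-0.284,0.05,0.216,-1],[0.57,-0.284,0.05,0.216,-1],[0.57,-0.284,0.05,0.216,-1],[0.57,-0.284,0.05,0.216,-1],[0.57,-0.284,0.05,0.216,-1],[0.57,-0.284,0.149,0.216,-1],[0.57,-0.284,0.149,0.216,-1],[0.57,-0.284,0.149,0.216,-1],[0.57,-0.284,0.149,0.216,-1],[0.57,-0.284,0.149,0.216,-1]],
  ],
  squeeze=40,
)

```text
clock: 1.3
position: [0.5577, -0.1308, 0.1166]
ee_rot: [-0.002, 1.0, -0.017, -0.002]
contact_force: [-0.1, -0.7, -0.1]
width: 0.0852
gripper_force: 0.0
```

```bash
python3 -c "
from h import *
rel(.556,-.1346,.010,-2.2)"
```

```text
pos [ 0.5577 -0.1308  0.1166] yaw -1.96 F [-0.07 -0.74 -0.12] t 1.3 w 0.0852 row [-0.0013  0.0052  0.1332] 0.002
```

Call:
move_arm(
  deltas=[
    [[-0.001,0,0.04,0,-1],[-0.001,0,0.08,0,-1],[-0.001,0,0.11,0,-1],[-0.001,0,0.13,0,-1],[-0.001,0,0.136,0,-1],[-0.001,0,0.136,0,-1]],
  ],
)

```text
clock: 1.9
position: [0.556, -0.1356, 0.011]
ee_rot: [-0.0, 1.0, -0.02, -0.001]
contact_force: [-0.0, -0.5, 0.7]
width: 0.0858
gripper_force: 0.0
```

```bash
python3 -c "
from h import *
rel(.556,-.1346,.010,-2.2)"
```

```text
pos [ 0.556  -0.1356  0.011 ] yaw -2.24 F [-0.02 -0.46  0.74] t 1.9 w 0.0858 row [-0.     -0.0012  0.0012] -0.0003
```

Call:
move_arm(
  deltas=[
    [[0,-0.001,0,0,1],[0,-0.001,0,0,1],[0,-0.001,0,0,1],[0,-0.001,0,0,1],[0,-0.001,0,0,1],[0,-0.001,0,0,1],[0,-0.001,0,0,1],[0,-0.001,0,0,1]],
  ],
)

```text
clock: 2.7
position: [0.5571, -0.1347, 0.0123]
ee_rot: [0.0, 1.0, -0.019, 0.001]
contact_force: [-1.0, -1.0, 6.0]
width: 0.0266
gripper_force: 40.1
```

Call:
move_arm(
  deltas=[
    [[-0.01,0,-0.001,0,1],[-0.03,0,-0.001,0,1],[-0.05,0,-0.001,0,1],[-0.07,0,-0.001,0,1],[-0.09,0,-0.001,0,1],[-0.11,0,-0.001,0,1],[-0.13,0,-0.001,0,1],[-0.15,0,-0.001,0,1],[-0.17,0,-0.001,0,1],[-0.19,0,-0.001,0,1],[-0.2,0,-0.001,0,1],[-0.2,0,-0.001,0,1]],
  ],
)

```text
clock: 3.9
position: [0.3948, -0.1278, 0.0122]
ee_rot: [-0.0, 1.0, -0.019, -0.001]
contact_force: [-3.8, -0.9, 6.4]
width: 0.0267
gripper_force: 40.4
```

Run:
```python
from h import *
rel()
a=snap('top','t1.png');b=snap('scene','s1.png')
c=np.hstack([cv2.resize(a[150:430,220:460],(480,560)),cv2.resize(b[180:330,170:250],(299,560))]);cv2.imwrite('pics/c4.png',c)
```

```text
pos [ 0.3948 -0.1278  0.0122] yaw -2.2 F [-3.83 -0.94  6.45] t 3.9 w 0.0267 row [0. 0. 0.] 0.0
```

View pics/c4.png

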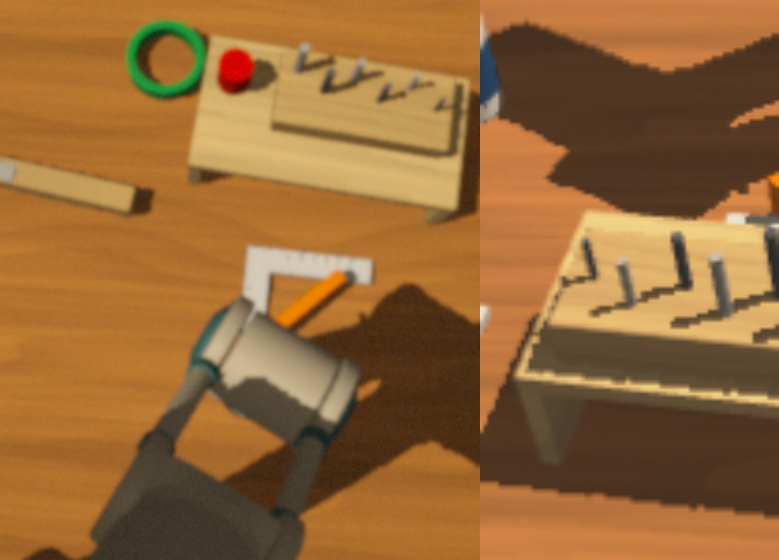

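The square is fully out in front of the riser. I release it and lift.

Call:
move_arm(
  deltas=[
    [[0,0,0,0,-1],[0,0,0,0,-1],[0,0,0,0,-1],[0,0,0,0,-1],[0,0,0,0,-1],[0,0,0,0,-1],[0,0,-0.05,0,-1],[0,0,-0.1,0,-1],[0,0.1,-0.14,0,-1],[-0.1,0.2,-0.14,0,-1],[-0.15,0.25,-0.14,0,-1],[-0.15,0.25,-0.14,0,-1]],
  ],
)

```text
clock: 5.2
position: [0.298, -0.2905, 0.1219]
ee_rot: [0.0, 1.0, -0.019, 0.0]
contact_force: [0.1, -1.2, -0.9]
width: 0.0853
gripper_force: 0.0
```

Run:
```python
from h import *
rel()
a=snap('top','t2.png')
c=cv2.resize(a[230:430,260:460],(800,600) if 0 else (600,600),interpolation=cv2.INTER_CUBIC);cv2.imwrite('pics/c5.png',c)
hsv=cv2.cvtColor(a,cv2.COLOR_BGR2HSV)
o=cv2.inRange(hsv,(5,215,200),(20,255,255));o[:,:300]=0;o[:,440:]=0;o[:240]=0;o[420:]=0
k=max(cv2.findContours(o,0,1)[0],key=cv2.contourArea);r=cv2.minAreaRect(k);print('orange',r,onz('top',cv2.boxPoints(r),.05).round(4).tolist(),onz('top',[r[0]],.05))
```

```text
pos [ 0.298  -0.2905  0.1219] yaw -2.15 F [ 0.1  -1.2  -0.85] t 5.2 w 0.0853 row [0. 0. 0.] 0.0
orange ((370.3658752441406, 302.20733642578125), (6.715471267700195, 49.97560501098633), 51.34019470214844) [[0.4564, -0.1347, 0.05], [0.5349, -0.2212, 0.05], [0.5233, -0.2315, 0.05], [0.4451, -0.145, 0.05]] [[ 0.48966924 -0.18274076  0.05      ]]
```

View pics/c5.png

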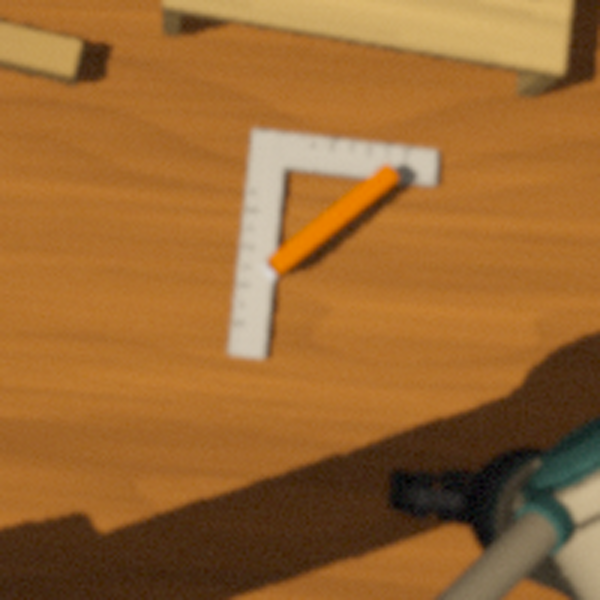

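The square lies flat and released. Its outer corner is at crop (252,130), the leg end at (228,355), and the orange rib runs from (275,270) to (395,172). I'll measure its pose.

```bash
cat >> h.py <<'E'
def sqpose(im,A,C,B,z=.012):
    """A long-leg outer end, C outer corner, B short-leg outer end (px); edge-fit on outer edges"""
    g=cv2.GaussianBlur(im.astype(np.float32),(0,0),.6)[:,:,0];A,C,B=[np.array(v,float) for v in(A,C,B)]
    def fit(P,Q,n):
        o=[]
        for t in np.linspace(.1,.9,40):
            s=np.arange(-3,5,.1);q=(P+(Q-P)*t+s[:,None]*n).astype(np.float32)
            v=cv2.remap(g,q[:,:1].copy(),q[:,1:].copy(),1).ravel();o.append(q[np.argmin(np.gradient(v))])
        W=onz('top',o,z)[:,:2].astype(np.float32);return cv2.fitLine(W,cv2.DIST_HUBER,0,.001,.001).ravel()
    n1=(C-B)/np.linalg.norm(C-B);n2=(C-A)/np.linalg.norm(C-A)
    l1=fit(A,C,n1);l2=fit(B,C,n2)
    s=np.linalg.solve(np.array([l1[:2],-l2[:2]]).T,l2[2:]-l1[2:])[0];c=l1[2:]+l1[:2]*s
    a1=np.degrees(np.arctan2(l1[1],l1[0]))%180;a2=(np.degrees(np.arctan2(l2[1],l2[0]))%180+90)%180
    a1,a2=[v if v>90 else v+180 for v in(a1,a2)];yw=np.radians((a1*180+a2*150)/330)
    u=np.array((np.cos(yw),np.sin(yw)));v=np.array((-u[1],u[0]))
    print('corner',c.round(4),'yaws',a1,a2,'handle',(c+.068*u+.068*v).round(4));return c,a1,a2
E
python3 - <<'E'
from h import *
im=cv2.imread('pics/t2.png');f=lambda x,y:(260+x/3,230+y/3)
sqpose(im,f(228,355),f(252,130),f(440,149))
rel(.489,-.183,.10,-47.3)
E
```

```text
corner [ 0.5626 -0.1179] yaws 177.34972 177.3439 handle [ 0.4915 -0.1827]
pos [ 0.2935 -0.2971  0.1224] yaw -2.42 F [-3.79 -4.09  0.38] t 5.25 w 0.0852 row [ 0.2382 -0.153   0.0262] 0.374
```

Call:
move_arm(
  deltas=[
    [[0.24,-0.153,0.02,0.377,-1],[0.24,-0.153,0.02,0.377,-1],[0.24,-0.153,0.02,0.377,-1],[0.24,-0.153,0.02,0.377,-1],[0.24,-0.153,0.02,0.377,-1],[0.24,-0.153,0.02,0.377,-1],[0.24,-0.153,0.02,0.377,-1],[0.24,-0.153,0.02,0.377,-1],[0.24,-0.153,0.02,0.377,-1],[0.24,-0.153,0.02,0.377,-1]],
  ],
)

```text
clock: 6.25
position: [0.4946, -0.1749, 0.1055]
ee_rot: [0.0, 0.915, -0.403, -0.0]
contact_force: [-0.0, -0.7, 0.6]
width: 0.0851
gripper_force: 0.0
```

```bash
python3 -c "
from h import *
rel(.490,-.1827,.024,-47.7)"
```

```text
pos [ 0.4946 -0.1749  0.1055] yaw -47.47 F [-0.04 -0.73  0.56] t 6.25 w 0.0851 row [0.0033 0.0108 0.1019] 0.0019
```

Call:
move_arm(
  deltas=[
    [[0.0033,0.011,0.03,0.002,-1],[0.0033,0.011,0.06,0.002,-1],[0.0033,0.011,0.085,0.002,-1],[0.0033,0.011,0.1,0.002,-1],[0.0033,0.011,0.102,0.002,-1],[0.0033,0.011,0.102,0.002,-1]],
  ],
)

```text
clock: 6.85
position: [0.4909, -0.1826, 0.0241]
ee_rot: [0.0, 0.915, -0.404, 0.0]
contact_force: [-0.4, -0.5, 0.3]
width: 0.0851
gripper_force: 0.0
```

Call:
move_arm(
  deltas=[
    [[0,0,0,0,1],[0,0,0,0,1],[0,0,0,0,1],[0,0,0,0,1],[0,0,0,0,1],[0,0,0,0,1],[0,0,0,0,1],[0,0,0,0,1],[0,0,0,0,1],[0,0,0,0,1]],
  ],
  squeeze=50,
)

```text
clock: 7.85
position: [0.4908, -0.1826, 0.0243]
ee_rot: [0.0, 0.915, -0.404, 0.0]
contact_force: [-2.8, -2.0, 5.4]
width: 0.0156
gripper_force: 50.6
```

Run:
```python
from h import *
rel()
im=snap('top','t3.png');f=lambda x,y:(260+x/3,230+y/3)
sqpose(im,f(228,355),f(252,130),f(440,149))
```

```text
pos [ 0.4908 -0.1826  0.0243] yaw -47.66 F [-2.82 -1.99  5.37] t 7.85 w 0.0156 row [0. 0. 0.] 0.0
corner [ 0.5597 -0.112 ] yaws 182.86993 181.6482 handle [ 0.4945 -0.1827]
```

```bash
python3 -c "
from h import *
rel(.5032,.1338,.084,-49.28)"
```

```text
pos [ 0.4907 -0.1826  0.0243] yaw -47.66 F [-1.91 -1.59  5.73] t 7.9 w 0.0156 row [-0.2818 -0.2779 -0.075 ] 0.0135
```

Call:
move_arm(
  deltas=[
    [[0,0,-0.02,0,1],[0,0,-0.05,0,1],[0,0,-0.075,0,1],[-0.03,-0.03,-0.075,0.013,1],[-0.07,-0.07,-0.075,0.013,1],[-0.11,-0.11,-0.075,0.013,1],[-0.15,-0.15,-0.075,0.013,1],[-0.19,-0.19,-0.075,0.013,1],[-0.23,-0.23,-0.075,0.013,1],[-0.26,-0.26,-0.075,0.013,1],[-0.282,-0.278,-0.075,0.0135,1],[-0.282,-0.278,-0.075,0.0135,1]],
  ],
)

```text
clock: 9.1
position: [0.5023, 0.1375, 0.0828]
ee_rot: [-0.0, 0.91, -0.416, -0.001]
contact_force: [-0.4, -0.9, -4.0]
width: 0.0155
gripper_force: 49.7
```

Run:
```python
from h import *
rel(.5032,.1338,.028,-49.28)
a=snap('top','t4.png');b=snap('scene','s4.png')
cv2.imwrite('pics/c6.png',np.hstack([cv2.resize(a[190:390,130:330],(400,400),interpolation=2),cv2.resize(b[150:310,310:470],(400,400),interpolation=2)]))
```

```text
pos [0.5023 0.1375 0.0828] yaw -49.12 F [-0.43 -0.9  -3.97] t 9.1 w 0.0155 row [0.0044 0.0021 0.0685] 0.0013
```

View pics/c6.png

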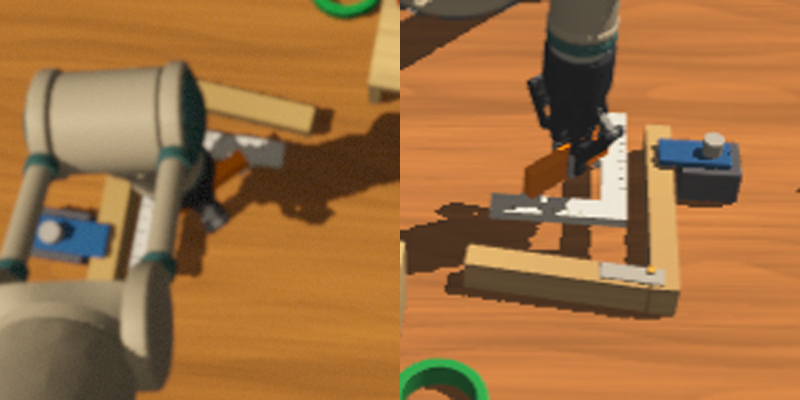

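The square is held level inside the frame, clear of rail and stile. I lower it to about 2 mm above the bench.

Call:
move_arm(
  deltas=[
    [[0.0,0,0.03,0,1],[0,0,0.055,0,1],[0,0,0.072,0,1],[0,0,0.072,0,1],[0,0,0.072,0,1],[0,0,0.072,0,1]],
  ],
)

```text
clock: 9.8
position: [0.5037, 0.1337, 0.0263]
ee_rot: [0.0, 0.909, -0.418, 0.0]
contact_force: [-0.4, 0.4, -4.8]
width: 0.0153
gripper_force: 50.8
```

```bash
python3 -c "
from h import *
rel(.5032,.1338,.0262,-49.28);print(manip.get_state()['moment'])"
```

```text
pos [0.5037 0.1337 0.0263] yaw -49.38 F [-0.41  0.35 -4.79] t 9.8 w 0.0153 row [-0.0005  0.0003  0.0001] -0.0008
[-0.02217103  0.05817574 -0.00478698]
```

Call:
move_arm(
  deltas=[
    [[-0.008,-0.008,0,0,1],[-0.016,-0.016,0,0,1],[-0.018,-0.018,0,0,1],[-0.018,-0.018,0,0,1]],
  ],
)

```text
clock: 10.2
position: [0.505, 0.1555, 0.0263]
ee_rot: [-0.0, 0.909, -0.417, 0.0]
contact_force: [0.4, 0.3, -3.1]
width: 0.0155
gripper_force: 50.8
```

Call:
move_arm(
  deltas=[
    [[-0.001,-0.001,0,0,1],[-0.002,-0.002,0,0,1],[-0.003,-0.003,0,0,1],[-0.004,-0.004,0,0,1],[-0.004,-0.004,0,0,1]],
  ],
)

```text
clock: 10.7
position: [0.5054, 0.1592, 0.0262]
ee_rot: [0.0, 0.909, -0.417, 0.0]
contact_force: [-0.6, -0.5, -4.9]
width: 0.0155
gripper_force: 50.8
```

Call:
move_arm(
  deltas=[
    [[-0.001,-0.001,0,0,1],[-0.002,-0.002,0,0,1],[-0.002,-0.002,0,0,1]],
  ],
)

```text
clock: 11.0
position: [0.5056, 0.1615, 0.0262]
ee_rot: [0.0, 0.909, -0.417, 0.0]
contact_force: [0.5, 0.1, -4.5]
width: 0.0154
gripper_force: 50.8
```

Call:
move_arm(
  deltas=[
    [[-0.001,-0.001,0,0,1],[-0.002,-0.002,0,0,1],[-0.002,-0.002,0,0,1]],
  ],
)

```text
clock: 11.3
position: [0.5058, 0.1634, 0.0262]
ee_rot: [0.0, 0.909, -0.417, 0.0]
contact_force: [1.2, -1.3, -3.4]
width: 0.0154
gripper_force: 50.8
```

Call:
move_arm(
  deltas=[
    [[-0.001,-0.001,0,0,1],[-0.002,-0.002,0,0,1],[-0.002,-0.002,0,0,1]],
  ],
)

```text
clock: 11.6
position: [0.5064, 0.1643, 0.0264]
ee_rot: [0.001, 0.91, -0.416, 0.001]
contact_force: [0.8, -7.2, -1.2]
width: 0.0157
gripper_force: 51.2
```

```bash
python3 -c "
from h import *
rel();print(manip.get_state()['moment'])"
```

```text
pos [0.5064 0.1643 0.0264] yaw -49.12 F [ 0.83 -7.19 -1.16] t 11.6 w 0.0157 row [0. 0. 0.] 0.0
[-1.22672498 -0.04190531  0.52326902]
```

Stile touched at y≈0.164. The moment shows contact toward the leg's free end, so I turn the square slightly to lie flush.

Call:
move_arm(
  deltas=[
    [[0,0,0,-0.002,1],[0,0,0,-0.003,1],[0,0,0,-0.003,1],[0,0,0,-0.003,1]],
  ],
)

```text
clock: 12.0
position: [0.5064, 0.1644, 0.0264]
ee_rot: [0.001, 0.911, -0.413, 0.001]
contact_force: [1.5, -7.1, -2.6]
width: 0.0154
gripper_force: 51.0
```

```bash
python3 -c "
from h import *
rel();print(manip.get_state()['moment'])"
```

```text
pos [0.5064 0.1644 0.0264] yaw -48.84 F [ 1.52 -7.1  -2.62] t 12.0 w 0.0154 row [0. 0. 0.] 0.0
[-1.194596   -0.06300527  0.31169991]
```

Call:
move_arm(
  deltas=[
    [[0.0005,0.0005,0,-0.002,1],[0.0045,-0.0035,0,-0.002,1],[0.0085,-0.0075,0,-0.002,1],[0.0125,-0.0115,0,-0.002,1],[0.0165,-0.0155,0,-0.002,1],[0.0185,-0.0175,0,-0.002,1],[0.0185,-0.0175,0,-0.002,1]],
  ],
)

```text
clock: 12.7
position: [0.5245, 0.1632, 0.0253]
ee_rot: [0.002, 0.911, -0.412, -0.002]
contact_force: [-2.9, -4.0, -5.3]
width: 0.0155
gripper_force: 50.6
```

```bash
python3 -c "
from h import *
rel();print(manip.get_state()['moment'])"
```

```text
pos [0.5245 0.1632 0.0253] yaw -48.7 F [-2.94 -3.95 -5.27] t 12.7 w 0.0155 row [0. 0. 0.] 0.0
[-0.90147016  0.50550289  0.01363343]
```

Call:
move_arm(
  deltas=[
    [[0.001,-0.001,0,0,1],[0.002,-0.002,0,0,1],[0.003,-0.003,0,0,1],[0.004,-0.004,0,0,1],[0.005,-0.005,0,0,1],[0.006,-0.006,0,0,1],[0.006,-0.006,0,0,1]],
  ],
)

```text
clock: 13.4
position: [0.5308, 0.1628, 0.0254]
ee_rot: [0.002, 0.911, -0.412, -0.002]
contact_force: [-2.1, -3.8, -4.0]
width: 0.0154
gripper_force: 50.7
```

```bash
python3 -c "
from h import *
rel();print(manip.get_state()['moment'])"
```

```text
pos [0.5308 0.1628 0.0254] yaw -48.7 F [-2.06 -3.79 -4.02] t 13.4 w 0.0154 row [0. 0. 0.] 0.0
[-0.92988989  0.61374284  0.05458784]
```

Call:
move_arm(
  deltas=[
    [[0.001,-0.001,0,0,1],[0.002,-0.002,0,0,1],[0.003,-0.003,0,0,1],[0.004,-0.004,0,0,1],[0.005,-0.005,0,0,1],[0.006,-0.006,0,0,1],[0.006,-0.006,0,0,1]],
  ],
)

```text
clock: 14.1
position: [0.5364, 0.1624, 0.0252]
ee_rot: [0.002, 0.911, -0.412, -0.003]
contact_force: [-4.8, -4.2, -3.0]
width: 0.0155
gripper_force: 50.9
```

```bash
python3 -c "
from h import *
rel();print(manip.get_state()['moment'])"
```

```text
pos [0.5364 0.1624 0.0252] yaw -48.71 F [-4.75 -4.17 -3.01] t 14.1 w 0.0155 row [0. 0. 0.] 0.0
[-0.8578269   0.8742918   0.04027094]
```

Call:
move_arm(
  deltas=[
    [[0.001,-0.001,0,0,1],[0.002,-0.002,0,0,1],[0.003,-0.003,0,0,1],[0.004,-0.004,0,0,1],[0.005,-0.005,0,0,1],[0.006,-0.006,0,0,1],[0.006,-0.006,0,0,1]],
  ],
)

```text
clock: 14.8
position: [0.5432, 0.1619, 0.0251]
ee_rot: [0.002, 0.911, -0.412, -0.003]
contact_force: [-4.1, -4.5, -4.1]
width: 0.0154
gripper_force: 50.8
```

```bash
python3 -c "
from h import *
rel();print(manip.get_state()['moment'])"
```

```text
pos [0.5432 0.1619 0.0251] yaw -48.72 F [-4.09 -4.53 -4.14] t 14.8 w 0.0154 row [0. 0. 0.] 0.0
[-0.8828411   0.82292576  0.01233177]
```

Call:
move_arm(
  deltas=[
    [[0.001,-0.001,0,0,1],[0.002,-0.002,0,0,1],[0.002,-0.002,0,0,1]],
  ],
)

```text
clock: 15.1
position: [0.5454, 0.1617, 0.0251]
ee_rot: [0.002, 0.911, -0.412, -0.003]
contact_force: [-5.3, -5.2, -4.0]
width: 0.0154
gripper_force: 50.8
```

Call:
move_arm(
  deltas=[
    [[0.001,-0.001,0,0,1],[0.002,-0.002,0,0,1],[0.002,-0.002,0,0,1]],
  ],
)

```text
clock: 15.4
position: [0.5461, 0.1617, 0.0251]
ee_rot: [0.003, 0.911, -0.412, -0.004]
contact_force: [-8.1, -3.2, -0.5]
width: 0.0152
gripper_force: 51.1
```

```bash
python3 -c "
from h import *
rel();print(manip.get_state()['moment'])"
```

```text
pos [0.5461 0.1617 0.0251] yaw -48.73 F [-8.06 -3.19 -0.47] t 15.4 w 0.0152 row [0. 0. 0.] 0.0
[-0.76047778  1.18936578 -0.0575902 ]
```

Call:
move_arm(
  deltas=[
    [[-0.0005,-0.0015,0,0,1],[-0.0005,-0.0025,0,0,1],[-0.0005,-0.0025,0,0,1],[-0.0005,-0.0025,0,0,1]],
  ],
)

```text
clock: 15.8
position: [0.5463, 0.1618, 0.025]
ee_rot: [0.005, 0.911, -0.412, -0.005]
contact_force: [-9.1, -8.0, 1.0]
width: 0.0154
gripper_force: 51.4
```

Run:
```python
from h import *
rel();print(manip.get_state()['moment'])
a=snap('top','t5.png');b=snap('scene','s5.png')
cv2.imwrite('pics/c7.png',np.hstack([cv2.resize(a[210:350,150:290],(400,400),interpolation=2),cv2.resize(b[180:290,330:440],(400,400),interpolation=2)]))
g=cv2.GaussianBlur(a.astype(np.float32),(0,0),.6)[:,:,0]
```

```text
pos [0.5463 0.1618 0.025 ] yaw -48.67 F [-9.13 -7.99  0.97] t 15.8 w 0.0154 row [0. 0. 0.] 0.0
[-1.42223883  1.35225322  0.09105932]
```

View pics/c7.png

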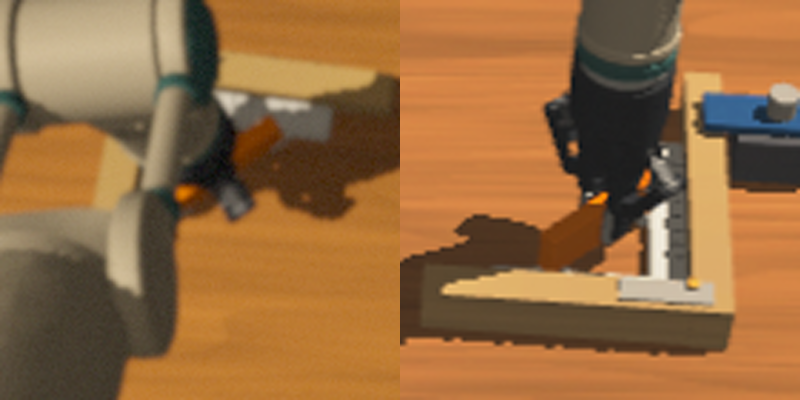

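Both legs appear seated against the rail and stile; the rail's outer edge is visible at crop (230,55)–(385,72). I hold for a second, then check the rail angle.

Call:
move_arm(
  deltas=[
    [[0,-0.001,0,0,1],[0,-0.001,0,0,1],[0,-0.001,0,0,1],[0,-0.001,0,0,1],[0,-0.001,0,0,1],[0,-0.001,0,0,1],[0,-0.001,0,0,1],[0,-0.001,0,0,1],[0,-0.001,0,0,1],[0,-0.001,0,0,1],[0,-0.001,0,0,1],[0,-0.001,0,0,1]],
  ],
)

```text
clock: 17.1
position: [0.5463, 0.1618, 0.025]
ee_rot: [0.005, 0.911, -0.412, -0.005]
contact_force: [-11.1, -10.4, 2.2]
width: 0.0156
gripper_force: 51.6
```

Run:
```python
from h import *
rel();print(manip.get_state()['moment'])
a=cv2.imread('pics/t5.png');g=cv2.GaussianBlur(a.astype(np.float32),(0,0),.6)[:,:,0]
u=lambda x,y:np.array((150+x/2.857,210+y/2.857))
P,Q=u(230,55),u(385,72)
for name,A,B,n,sg in(('rail out',P,Q,(.1,-1),1),('stile out',u(105,140),u(92,205),(-1,-.15),1)):
    o=[]
    for t in np.linspace(.03,.97,40):
        s=np.arange(-4,5,.1);q=(A+(B-A)*t+s[:,None]*np.array(n)).astype(np.float32)
        v=cv2.remap(g,q[:,:1].copy(),q[:,1:].copy(),1).ravel();o.append(q[np.argmin(np.gradient(v))])
    W=onz('top',o,.04)[:,:2].astype(np.float32);l=cv2.fitLine(W,cv2.DIST_HUBER,0,.001,.001).ravel()
    print(name,l,np.degrees(np.arctan2(l[1],l[0])),np.std((W-l[2:])@np.array([-l[1],l[0]])))
```

```text
pos [0.5463 0.1618 0.025 ] yaw -48.66 F [-11.08 -10.4    2.25] t 17.1 w 0.0156 row [0. 0. 0.] 0.0
[-1.56051168  1.45808926 -0.01564463]
rail out [0.04749592 0.99887145 0.6414734  0.09478254] 87.27766 0.001605246
stile out [ 0.99885535 -0.04783292  0.5329614   0.26066995] -2.7416706 0.0010752067
```

Run:
```python
from h import *
def run(f,A,B,n,ch):
    a=cv2.imread('pics/'+f).astype(np.float32);g=cv2.GaussianBlur(a,(0,0),.6)
    g=g[:,:,0] if ch=='b' else g[:,:,0]/g[:,:,2]
    o=[]
    for t in np.linspace(.02,.98,60):
        s=np.arange(-3,3,.1);q=(A+(B-A)*t+s[:,None]*np.array(n)).astype(np.float32)
        v=cv2.remap(g,q[:,:1].copy(),q[:,1:].copy(),1).ravel();o.append(q[np.argmin(np.gradient(v))])
    W=onz('top',o,.04)[:,:2].astype(np.float32)
    for i in range(6):
        l=cv2.fitLine(W,cv2.DIST_L1,0,.001,.001).ravel();r=abs((W-l[2:])@np.array([-l[1],l[0]]));W=W[r<max(.0008,2*np.median(r))]
    print(f,ch,np.degrees(np.arctan2(l[1],l[0])).round(2),len(W),r.std(),np.ptp(W[:,1]))
u=lambda x,y:np.array((150+x/2.857,210+y/2.857));w=lambda x,y:np.array((140+x/4.5,215+y/4.5))
for ch in('b','r'):
    run('t5.png',u(230,55),u(388,73),(.1,-1),ch)
    run('t0.png' if 0 else 'top0.png',w(400,68),w(660,124),(.22,-1),ch)
    run('top0.png',w(243,60),w(180,370),(-1,-.18),ch)
    run('top0.png',w(285,130),w(225,460),(1,.18),ch)
```

```text
t5.png b 86.25 31 0.00022153294 0.112049855
top0.png b 81.6 42 0.0002290532 0.13422726
top0.png b -4.02 43 0.00024798655 0.012151837
top0.png b -3.66 51 0.0003833553 0.012042686
t5.png r 85.42 35 0.00027201272 0.12092872
top0.png r 80.94 49 0.00036083968 0.13639933
top0.png r -4.11 46 0.00030061722 0.012397379
top0.png r -3.51 26 0.00029094503 0.01007849
```

The rail measures about 85.8°, against about 86° for square to the stile, so it is true. I back out diagonally, away from both faces.

Call:
move_arm(
  deltas=[
    [[0,0.005,0,0,1],[0,0.015,0,0,1],[0,0.03,0,0,1],[0,0.05,0,0,1],[0,0.07,0,0,1],[0,0.085,0,0,1],[0,0.095,0,0,1],[0,0.1,0,0,1],[0,0.1,0,0,1],[0,0.1,0,0,1]],
  ],
)

```text
clock: 18.1
position: [0.4936, 0.1119, 0.0264]
ee_rot: [-0.0, 0.911, -0.413, 0.001]
contact_force: [0.8, 0.3, -4.1]
width: 0.0155
gripper_force: 50.8
```

```bash
python3 -c "
from h import *
rel(z=.0243);print(manip.get_state()['ee_rot'],manip.get_state()['moment'])"
```

```text
pos [0.4936 0.1119 0.0264] yaw -48.73 F [ 0.85  0.33 -4.09] t 18.1 w 0.0155 row [-0.      0.      0.0026] 0.0
[-4.29714268e-04  9.10951279e-01 -4.12513265e-01  6.23249408e-04] [-0.06881863  0.00747612 -0.06435021]
```

Call:
move_arm(
  deltas=[
    [[0,0,0.001,0,1],[0,0,0.002,0,1],[0,0,0.0025,0,1],[0,0,0.0025,0,1]],
  ],
)

```text
clock: 18.5
position: [0.4928, 0.1119, 0.024]
ee_rot: [0.0, 0.911, -0.412, -0.0]
contact_force: [-0.9, 0.7, -4.8]
width: 0.015
gripper_force: 50.8
```

Call:
move_arm(
  deltas=[
    [[0,0,0,0,-1],[0,0,0,0,-1],[0,0,0,0,-1],[0,0,0,0,-1],[0,0,0,0,-1],[0,0,-0.03,0,-1],[0,0,-0.08,0,-1],[0,0,-0.14,0,-1],[0,0,-0.2,0,-1],[0,0.1,-0.25,0,-1],[-0.0,0.2,-0.25,0,-1],[0,0.25,-0.25,0,-1]],
  ],
)

```text
clock: 19.7
position: [0.3839, 0.016, 0.2201]
ee_rot: [-0.0, 0.911, -0.412, 0.001]
contact_force: [0.3, -1.7, -0.6]
width: 0.0857
gripper_force: 0.0
```

Call:
move_arm(
  deltas=[
    [[0.2,0,0,0,-1],[0.2,0,0,0,-1],[0.2,0,0,0,-1],[0.2,0,0,0,-1],[0.2,0,0,0,-1]],
  ],
)

```text
clock: 20.2
position: [0.4908, -0.1047, 0.2183]
ee_rot: [0.0, 0.911, -0.413, -0.0]
contact_force: [0.4, 0.3, 0.2]
width: 0.0857
gripper_force: 0.0
```

Run:
```python
from h import *
rel()
a=snap('top','t6.png')
cv2.imwrite('pics/c8.png',cv2.resize(a[170:370,90:360],(800,593),interpolation=2))
```

```text
pos [ 0.4908 -0.1047  0.2183] yaw -48.84 F [0.43 0.33 0.24] t 20.2 w 0.0857 row [0. 0. 0.] 0.0
```

View pics/c8.png

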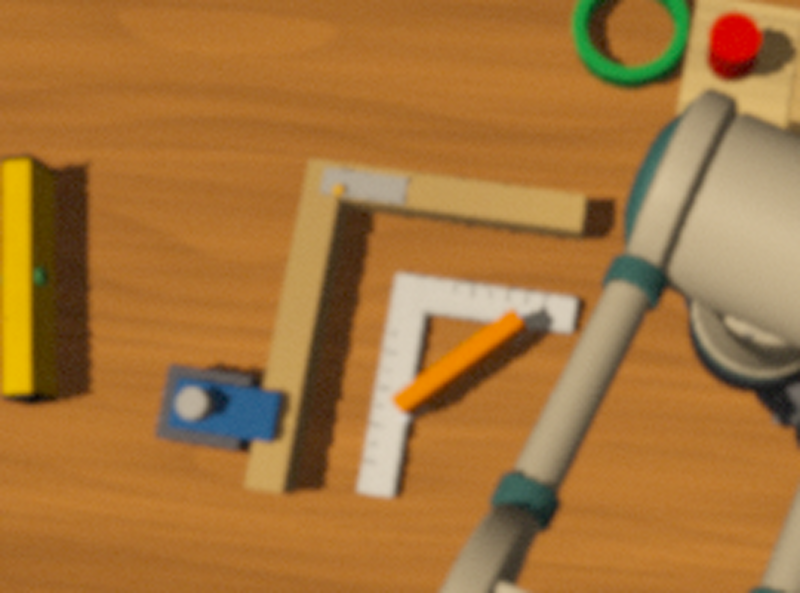

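The square lies flat, about 55 mm clear of both faces, with the rail parallel to its short leg. I make one angle check before handing in.

Run:
```python
from h import *
u=lambda x,y:np.array((90+x/2.963,170+y/2.963))
a=cv2.imread('pics/t6.png').astype(np.float32);g0=cv2.GaussianBlur(a,(0,0),.6)
def run(nm,A,B,n,z=.04):
  for g in(g0[:,:,0],g0[:,:,0]/g0[:,:,2]):
    o=[]
    for t in np.linspace(.02,.98,60):
        s=np.arange(-3,3,.1);q=(A+(B-A)*t+s[:,None]*np.array(n)).astype(np.float32)
        v=cv2.remap(g,q[:,:1].copy(),q[:,1:].copy(),1).ravel();o.append(q[np.argmin(np.gradient(v))])
    W=onz('top',o,z)[:,:2].astype(np.float32)
    for i in range(6):
        l=cv2.fitLine(W,cv2.DIST_L1,0,.001,.001).ravel();r=abs((W-l[2:])@np.array([-l[1],l[0]]));W=W[r<max(.0008,2*np.median(r))]
    print(nm,np.degrees(np.arctan2(l[1],l[0])).round(2),len(W))
run('rail out',u(400,172),u(580,194),(.1,-1));run('rail in',u(400,212),u(580,235),(-.1,1))
run('stile out',u(312,170),u(270,370),(-1,-.18));run('stile in',u(338,210),u(292,470),(1,.18))
sqpose(a,u(358,495),u(397,272),u(578,297))
```

```text
rail out 86.76 31
rail out 86.76 52
rail in 85.82 36
rail in 86.47 28
stile out -3.49 45
stile out -3.5 44
stile in -3.66 48
stile in -2.81 28
corner [0.5679 0.1764] yaws 176.29787 176.14282 handle [0.4955 0.1131]
```

```bash
python3 -c "
from rig import manip
print(manip.sign_off())"
```

```text
the job is handed in; nothing more can be done
None
```

The job is handed in, with no verdict returned: the square was drawn out, retaken by its grip, and pressed on both faces for over a second. It was then backed out and left flat, about 55 mm clear of the frame, with the rail measuring square to the stile within camera accuracy (about 0.5°).

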